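# Hold sprung tweezers at the gap set on a gauge

### The job

Lift the sprung tweezers off their rest, slide the tips in under the bridge of the gap gauge, and squeeze the tweezers just so far that the left tip stands straight above the left red pin and the right tip straight above the right one: close over the pins (within a couple of centimetres), but without touching the gauge or shifting the pins. Finish while still holding the tweezers there, steady, clear of gauge and rest, and leave the things round about where they are.

Things in the scene. Friction and masses are not known exactly. Their poses are not given: they have to be found in the camera images.
- tweezers_grip (a point): Grip point of the loose, level sprung tweezers (205 mm long, about 0.05 kg): on the middle line, half-way up, between two black ribbed grip plates (36 mm long, 18 mm high, 43 mm apart over their outer faces when free) to be pinched from both sides. x points to the tips, y to the left arm, z up. 45 mm above the table on the rest. They balance here, within 10 mm.
- tip_l (a point): End of the left arm's copper-coloured tip (round, 4 mm across), 90 mm ahead of the grip point and at the same height. Squeezed by joint value q, each arm stands out by a = 0.0816 - q rad: width over the grip plates = 27 mm + 200 mm x sin a; distance between the tip points = 18 mm + 380 mm x sin a (49 mm free).
- tip_r (a point): End of the right arm's copper-coloured tip, likewise
- tw_arm_l (a joint): How far each arm is squeezed in, rad: 0 free, 0.115 almost shut. Both arms move by the same angle about hinges 100 mm behind the grip point, 9 mm either side of the middle line, in a round steel bow (30 mm across, 18 mm high). Squeeze at the grip plates: about 4 N to start closing, plus 125 N per rad (about 15 N at 0.085).
- rest: Fixed rest under the tweezers, steel plate 185 x 66 x 6 mm; origin on the table under the grip point, x along the tweezers. A cross piece 60 mm wide, 12 mm thick, top 40 mm above the table, carries the arms 50 mm ahead; a saddle 100 mm behind carries the bow between two cheeks, 48 mm high. Beside the grip plates there is only the low plate.
- gauge: Fixed gap gauge; origin on the table under its middle, x = way in, y left, z up. Grey base 110 (x) x 130 (y) x 12 mm high. At x = -42 mm a steel bridge: posts 88 mm apart inside, cross bar 12 mm thick, underside 82 mm, top 92 mm above the table. At x = 0 two brass cursors on a rail, each with a thin upright pin with a red ball end.
- pin_l (a point): Top of the red ball of the left (+y) pin of the gauge, 45 mm above the table, set 10 to 16 mm left of the gauge's middle line
- pin_r (a point): Top of the red ball of the right (-y) pin, 45 mm above the table, set 10 to 16 mm right of the gauge's middle line, independently of the left one
- spray_can: Bystander: dark spray can, 52 mm across, 200 mm high; origin under its centre. Leave alone.
- paste_jar: Bystander: white jar with a blue lid, 60 mm across, 68 mm high; origin under its centre. Leave alone.
- weld_magnet: Bystander: red triangular welding magnet, 77 x 110 x 24 mm, lying flat; origin under its centre. Leave alone.
- mandrel: Bystander: turned steel plug 38 mm across with a T handle, 70 mm high; origin under its centre. Leave alone.
Mind the look-alikes: they are no part of the job. Several things have the shape of the gauge; the one meant has the colours described above.

How it is judged (in metres and radians):
On the way, in this order (a step that is already met when the one before it is completed fails the run):
1. the tweezers are lifted clear of the rest (contact force between tweezers and rest below 0.05 N and height (world z) of tweezers_grip above 0.049 m), for 0.1 s.
2. both tips are past the bridge, under its bar (x of each of tip_l, tip_r in the frame of gauge above -0.03 m and height (world z) of each of tip_l, tip_r below 0.08 m and x of tweezers_grip in the frame of gauge below -0.05 m and horizontal distance between tip_l and pin_l below 0.06 m), for 0.1 s.
At the end, for the whole second after the job is handed in: Tweezers still held in the air, touching neither gauge nor rest, tips under the bridge and at rest: each tip within 3 mm of its own pin across the gauge, 7 mm along it, its middle 2 to 22 mm above the pin's top; pins shifted under 3 mm; all through the last second (y of tip_l in the frame of pin_l between -0.003 and 0.003 m and y of tip_r in the frame of pin_r between -0.003 and 0.003 m and x of tip_l in the frame of pin_l between -0.007 and 0.007 m and x of tip_r in the frame of pin_r between -0.007 and 0.007 m and z of tip_l in the frame of pin_l between 0.002 and 0.022 m and z of tip_r in the frame of pin_r between 0.002 and 0.022 m and velocity of joint tw_arm_l between -0.03 and 0.03 rad/s and contact force between the fingers and tweezers above 2 N and contact force between tweezers and gauge below 0.1 N and contact force between tweezers and rest below 0.1 N and distance of each of pin_l, pin_r from where it was at the start of the episode below 0.003 m); the arm keeps its last pose, push and grip.
It fails at once if the gauge is touched with more than 3 N (contact force between any of tweezers, the arm, the fingers and gauge above 3 N).
It fails at once if a pin is shifted by more than 3 mm (distance of any of pin_l, pin_r from where it was at the start of the episode above 0.003 m).
It fails at once if a bystander is shifted by more than 20 mm (distance of any of spray_can, paste_jar, weld_magnet, mandrel from where it was at the start of the episode above 0.02 m).
It also fails if it takes over 38 s, if anything falls off the work surface, if the arm or the gripper's body presses on something with over 40 N, if the wrist force passes 120 N, or if a joint passes its speed limit or range.

### The arm

A 6-joint arm with a two-finger parallel gripper is mounted at the origin on the work surface; the furniture and walls round the work are solid. World frame = base frame: x ahead of the robot, y to its left, z up, the work surface at z = 0. Lengths are in mm, angles in rad, forces in N, time in s.
With the tool pointing down it reaches from about 350 to 975 mm from the base axis. Payload 7.1 kg.
Tool frame: the origin (TCP) lies midway between the tips of the shut fingers; the grasp point (between the pads) lies 19 mm behind it (ctrl.hold_point_z is the distance from the TCP to the grasp point, in mm); x points along the fingers, y is the direction in which the jaws open and shut, and the axes are right-handed (so a half turn about x gives the same grasp; the last joint's range is limited). The gripper opens to 88 mm and grips with 3 to 60 N. Pads are 20 mm wide; open, the fingers measure 115 mm over their backs; the gripper's body (75 mm by 178 mm) begins 61 mm behind the grasp point.
Start: joints at [1.235, 0.423, 1.63, -0, 1.089, -0.019], TCP at [194.673, 593.892, 222.675] pointing down, gripper open.
Joint ranges: [-3, 3], [-0.9, 2.11], [0.09, 2.58], [-1.31, 4.45], [0.11, 2.69], [-2.54, 2.54]. Speed limits (rad/s): [2.39, 2.39, 3.01, 3.14, 3.14, 3.14].

### API

Orientations are given as a rotation vector (axis times angle).
In Python, from workcell import ctrl, get_image, calibration gives the robot as it stands.
- The arm moves only by the tool move_arm, never from a script. Its argument "rows" is a list of rows, each a list of 5 numbers: the shift along the world's x, y, z in mm, then the turn about the world's z in rad, then the closure, from -1 (fully open) to 1 (shut). In form: [[tx, ty, tz, roll, jaw], ...]. A call has 1 to 12 rows; each row is the pose to reach, as a shift and turn from the pose measured when the call began; what a row does not reach only later rows make up. A row lasts 1/8 s, in which the tool goes at most 62.5 mm and 10.7 degrees, less where a joint would pass 70% of its speed; a pose out of reach is approached as far as the arm can. A call with a gripper value outside its range is refused whole. The fingers move at their own pace and stop on an object; the grip force is fixed at half the most. Time passes only in rows, so rows that repeat a pose let the fingers close. It gives the time, the measured TCP pose, the force and the opening at its end, in the units of the state.
- ctrl.get_obs(): the state, without advancing time (a new reading comes with each control period).
- get_image(name): name is "side" or "top"; returns the picture (384x512x3 uint8, blue, green, red); there is no depth.
- calibration(name): a dict with "fx", "fy", "cx", "cy" (pixels), "D" ([k1, k2, p1, p2, k3] as OpenCV has them; the pictures are not rectified), "view" (4x4, takes a point from world to camera coordinates). Camera axes: x right, y up, looking along -z (the intrinsics and any distortion apply to the point x, -y, -z); pixel columns grow to the right and rows downward; lengths in mm; the calibration is good to about 2 mm. A picture is of the moment at which its call begins. calibration takes no time and is no camera call.
- ctrl.close_job(): hands the job in, once; it reports no verdict.
The state is a dict: "t": time; "qpos": joint angles; "qvel": joint speeds; "joint_torque": joint torques, N m; "ee_pos": TCP position; "orientation": TCP orientation; "ft_force": force on the tool from outside, world axes, zero at the start; "moment": the same for the moment, N m; "width": finger opening in mm.
Only numpy, scipy, OpenCV 4.12 (cv2) and the standard library are available. Lean on these libraries where they do the work, as an engineer would, in place of code of your own. Each camera call takes 0.05 s, during which the arm holds its last target.

## Working session

There is one attempt and no reset: what is moved stays moved. The work goes in short steps, Python scripts to look and compute and a tool call to move; the robot and the scene stay as the last step left them, time stands still between calls to the robot, and variables do not carry over. Pictures are saved under pics/ and viewed, and the job is handed in when it is done.

Besides the shell and the picture viewer there is one more tool, called by a JSON object that holds its "op" and its "data", one argument or row to a line. move_arm: Moves the arm, as the interface text tells. Its arguments: {"type":"object","properties":{"rows":{"type":"array"}},"required":["rows"]}

```bash
mkdir -p pics; ls; python3 - <<'E'
from workcell import ctrl, get_image, calibration
import cv2
for n in("side","top"):
    im=get_image(n); cv2.imwrite(f"pics/{n}0.png",im)
    c=calibration(n); print(n,c)
o=ctrl.get_obs(); print(o, ctrl.hold_point_z)
E
```

```text
pics
side {'fx': 348.54383975947724, 'fy': 348.54383975947724, 'cx': 256.72904587099424, 'cy': 189.68708432864753, 'D': array([-0.06933475,  0.        ,  0.        ,  0.        ,  0.        ]), 'view': array([[-9.96996781e-01, -7.67447791e-02,  1.03757747e-02,
         4.75690315e+02],
       [ 3.64145540e-02, -3.46328122e-01,  9.37406429e-01,
        -4.06585624e+01],
       [-6.83476267e-02,  9.34969021e-01,  3.48082650e-01,
        -9.86676752e+02],
       [ 0.00000000e+00,  0.00000000e+00,  0.00000000e+00,
         1.00000000e+00]])}
top {'fx': 445.7243571338911, 'fy': 445.7243571338911, 'cx': 259.56311929786125, 'cy': 187.79038158161677, 'D': array([-0.15198826,  0.        ,  0.        ,  0.        ,  0.        ]), 'view': array([[-5.11095670e-03, -9.99913297e-01, -1.21357478e-02,
         1.11326963e+02],
       [ 9.97826564e-01, -5.89683607e-03,  6.56306015e-02,
        -4.64775518e+02],
       [-6.56964736e-02, -1.17739364e-02,  9.97770188e-01,
        -1.10844598e+03],
       [ 0.00000000e+00,  0.00000000e+00,  0.00000000e+00,
         1.00000000e+00]])}
{'t': 0.1, 'qpos': array([ 1.23497578e+00,  4.23796951e-01,  1.63057486e+00,  1.57284553e-05,
        1.08862126e+00, -1.90043465e-02]), 'qvel': array([ 0.00065293, -0.00194858, -0.00108081,  0.00075461, -0.00087065,
       -0.00075453]), 'joint_torque': array([ 2.75713319e-06, -5.45616460e+01, -2.74323088e+01,  6.45845477e-02,
        1.87723059e-02, -4.38689699e-05]), 'ee_pos': array([194.52591334, 593.43838734, 221.97433685]), 'orientation': array([ 0.24756887,  1.55671832, -0.24973776]), 'ft_force': array([-0.89186905,  0.52409074, -0.57534525]), 'moment': array([-0.04801365,  0.04017452, -0.01118264]), 'width': 87.70778550657374} 18.700000000000003
```

View pics/side0.png

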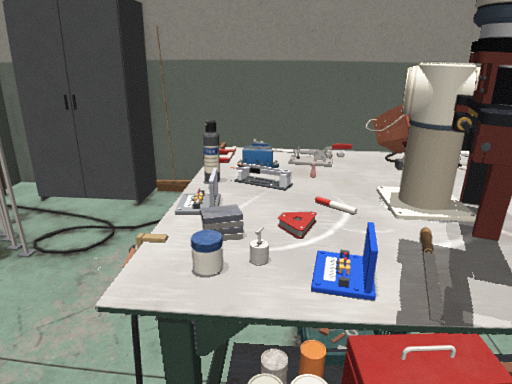

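View pics/top0.png

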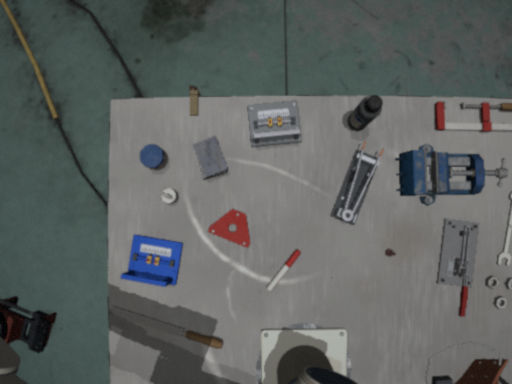

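```bash
python3 - <<'E'
import cv2, numpy as np
t=cv2.imread("pics/top0.png"); s=cv2.imread("pics/side0.png")
r=lambda a,w,h:cv2.resize(a,(w,h),interpolation=cv2.INTER_CUBIC)
a=r(t[90:160,235:315],400,350); b=r(t[135:235,320:400],400,500)
out=np.zeros((500,800,3),np.uint8); out[:350,:400]=a; out[:,400:]=b
cv2.imwrite("pics/c1.png",out)
cv2.imwrite("pics/c2.png",r(s[135:225,165:305],784,504))
E
```

```text
(no output)
```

View pics/c1.png

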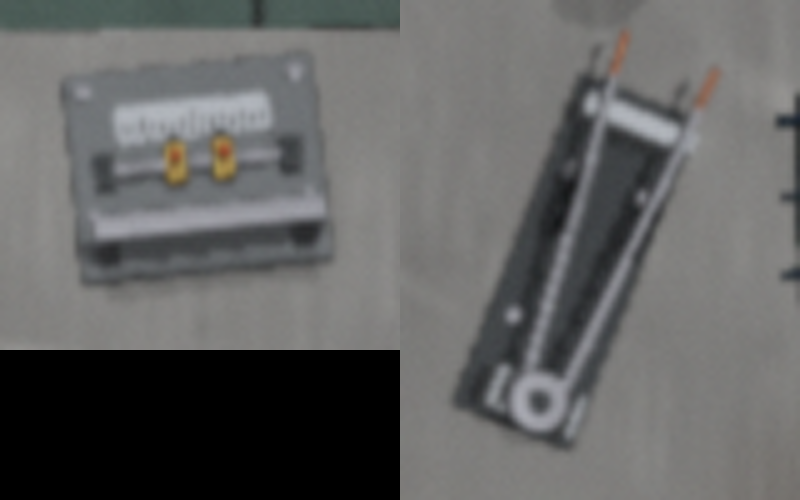

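View pics/c2.png

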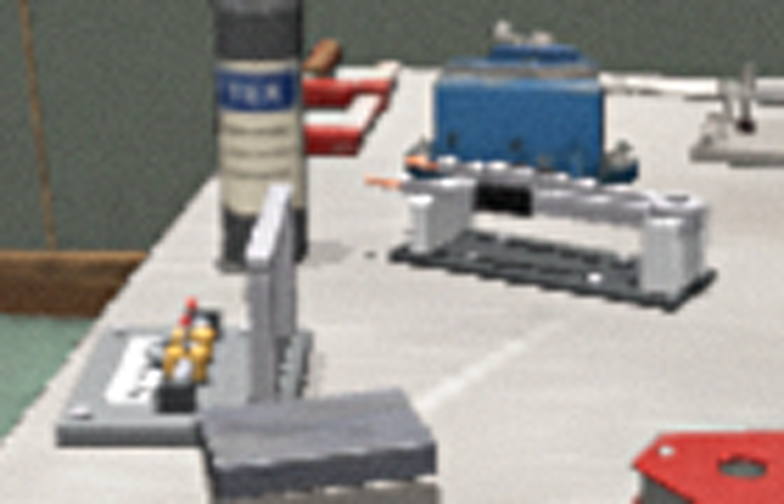

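```bash
cat > h.py <<'E'
import cv2, numpy as np
from workcell import ctrl, get_image, calibration
def K(c): return np.array([[c['fx'],0,c['cx']],[0,c['fy'],c['cy']],[0,0,1.]])
def ray(n,uv):
    c=calibration(n); u=cv2.undistortPoints(np.array([[uv]],float),K(c),np.array(c['D'],float)).ravel()
    R=c['view'][:3,:3]; o=-R.T@c['view'][:3,3]
    return o, R.T@np.array([u[0],-u[1],-1.])
def onz(n,uv,z):
    o,d=ray(n,uv); return o+d*(z-o[2])/d[2]
def proj(n,p):
    c=calibration(n); q=c['view'][:3,:3]@np.asarray(p,float)+c['view'][:3,3]
    r,_=cv2.projectPoints(np.array([[q[0],-q[1],-q[2]]]),np.zeros(3),np.zeros(3),K(c),np.array(c['D'],float)); return r.ravel()
def tri(u1,u2):
    o1,d1=ray("top",u1);o2,d2=ray("side",u2)
    A=np.stack([d1,-d2],1);t=np.linalg.lstsq(A,o2-o1,rcond=None)[0]
    a=o1+t[0]*d1;b=o2+t[1]*d2; return (a+b)/2,np.linalg.norm(a-b)
def blobs(im,w,box):
    """weighted centroids of reddish blobs; w: weight fn; box x0,y0,x1,y1"""
    x0,y0,x1,y1=box; W=np.clip(w(im[y0:y1,x0:x1].astype(float)),0,None)
    n,l=cv2.connectedComponents((W>0).astype(np.uint8),connectivity=8)
    out=[]
    for i in range(1,n):
        ys,xs=np.where(l==i); ww=W[ys,xs]
        out.append((round((xs*ww).sum()/ww.sum()+x0,2),round((ys*ww).sum()/ww.sum()+y0,2),len(xs),round(ww.sum())))
    return out
E
python3 - <<'E'
from h import *
t=cv2.imread("pics/top0.png"); s=cv2.imread("pics/side0.png")
for n in("top","side"): print(n,ray(n,(256,190))[0])
# red: R-G
red=lambda a:a[...,2]-a[...,1]-35
print("pins?",blobs(t,red,(245,95,305,150)), blobs(s,red,(185,180,215,200)))
print("tips",blobs(t,red,(350,130,390,170)), blobs(s,red,(225,155,260,175)))
print(t[118:128,265:285,2].astype(int)-t[118:128,265:285,1])
print(t[140:160,360:387,2].astype(int)-t[140:160,360:387,1])
print(s[184:196,190:210,2].astype(int)-s[184:196,190:210,1])
E
```

```text
top [ 391.51335311   95.52583359 1137.82888934]
side [408.30526174 944.93774195 376.62300043]
pins? [(np.float64(269.57), np.float64(120.52), 4, 60), (np.float64(279.46), np.float64(119.55), 5, 89)] [(np.float64(186.0), np.float64(180.0), 1, 1), (np.float64(198.25), np.float64(192.43), 34, 564)]
tips [(np.float64(364.0), np.float64(143.33), 2, 9), (np.float64(363.0), np.float64(146.33), 2, 3), (np.float64(381.0), np.float64(152.0), 1, 2)] [(np.float64(226.44), np.float64(158.95), 24, 839), (np.float64(239.43), np.float64(163.41), 9, 183), (np.float64(233.17), np.float64(167.0), 6, 131)]
[[-3 -2  0  8 14 15  9  1 -4 -4 -4  0 15 25 35 31 13  0 -3 -3]
 [-3 -4  3 17 31 31 21  4 -3 -3 -3  1 16 32 58 53 23  2 -3 -2]
 [-5 -3  6 24 47 52 28  7 -1 -2 -1  0 13 31 60 57 24  3 -1 -2]
 [-3 -2  7 24 49 52 28  9 -1 -1 -1  0  9 20 35 36 21  5 -1 -1]
 [-1 -2  5 19 31 33 22  8  1 -1  1  0  9 18 26 28 21  6 -1 -1]
 [-1 -1  5 18 26 25 20 11  1 -1 -1  0  7 19 25 27 21  8 -1 -1]
 [ 0 -2  5 19 26 26 22 14  2 -3 -3 -1  6 18 24 21 16  3 -2 -3]
 [-2 -3  3 15 21 22 20 10  1 -2 -3 -3  5 15 18 16  7  1 -2 -2]
 [
[... 2166 characters left out ...]
   6   5
    5   4]
 [  3   2   5   4   6   3   5   6  60  78  21   5   2   2   5   3   4   5
    3   4]
 [  4   4   4   4   7   3   1   1  72 108  22   5   2   3   3   4   2   6
    6   4]
 [  4   4   4   6   4   2   5   0  27  38   6  -4  -1   1   3   4   5   5
    5   5]
 [  6   6   5   8   6   4   4  53  75  15  -4  -4  -3  -1   3   6   5   6
    5   2]
 [  5   5   7   5   3   3  17  90 112  23   0   1   1  -4   1   3   4   7
    4   5]
 [  0   1   2  -1  -1  -1  20  42  38  17  20  28  23   7  -2   0   0   3
    2   2]
 [ -2  -2  -2  -5  -6   6  34  32  22  37  32  25  50  24   0  -3  -2  -1
    1  -1]
 [ -1  -1   0  -4  -5  16  37  29  20  34  44  46  39  14  -5  -3  -2  -1
   -3  -1]]
```

```bash
python3 - <<'E'
from h import *
t=cv2.imread("pics/top0.png"); s=cv2.imread("pics/side0.png")
def w(a): return (a[...,2]-a[...,1])-1.0*np.clip(a[...,1]-a[...,0],0,None)-8
pt=[b for b in blobs(t,w,(262,112,290,130)) if b[3]>20]; ps=[b for b in blobs(s,w,(192,185,206,196)) if b[3]>20]
print(pt,ps)
for b in pt: print("pin z42",onz("top",b[:2],42).round(1))
for i,b in enumerate(pt):
  for c in ps:
    P,e=tri(b[:2],c[:2]); print(i,c[:2],P.round(1),round(e,2))
L=onz("top",(364.6,140.9),45);R=onz("top",(382.5,148.45),45);B=onz("top",(347.7,215.0),50)
print("tips",L,R,np.linalg.norm(L-R),"bow",B); m=(L+R)/2
d=(m-B)[:2]; print("len",np.hypot(*d),"yaw axis",np.degrees(np.arctan2(d[1],d[0])),"yaw tips",np.degrees(np.arctan2(*( (L-R)[1::-1])))-90)
# side tri tips
E
python3 - <<'E'
import cv2,sys
sys.path.insert(0,'.')
t=cv2.imread("pics/top0.png")
cv2.imwrite("pics/c3.png",cv2.resize(t[96:151,242:307],(780,660)[:2],interpolation=cv2.INTER_LANCZOS4)[:600])
cv2.imwrite("pics/c4.png",cv2.resize(t[195:230,325:370],(765,595),interpolation=cv2.INTER_LANCZOS4))
E
```

```text
[(np.float64(279.47), np.float64(119.66), 4, 62)] [(np.float64(198.15), np.float64(190.35), 17, 662)]
pin z42 [633.9  57.9  42. ]
0 (np.float64(198.15), np.float64(190.35)) [635.2  57.8  38. ] 0.92
tips [ 579.07728345 -154.06551135   45.        ] [ 560.06237193 -198.95742285   45.        ] 48.7529545555858 bow [ 395.15474942 -106.93295155   50.        ]
len 187.78122737274154 yaw axis -21.748286888720326 yaw tips -22.956106565062555
```

View pics/c3.png

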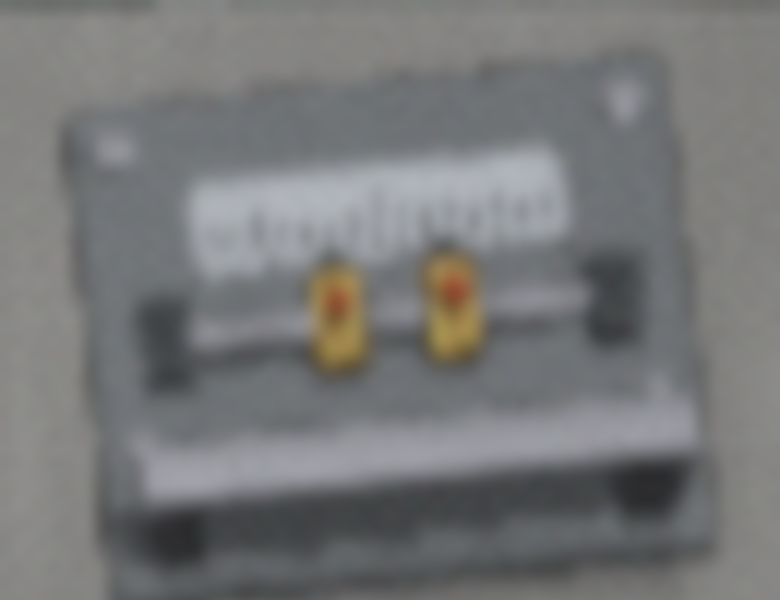

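View pics/c4.png

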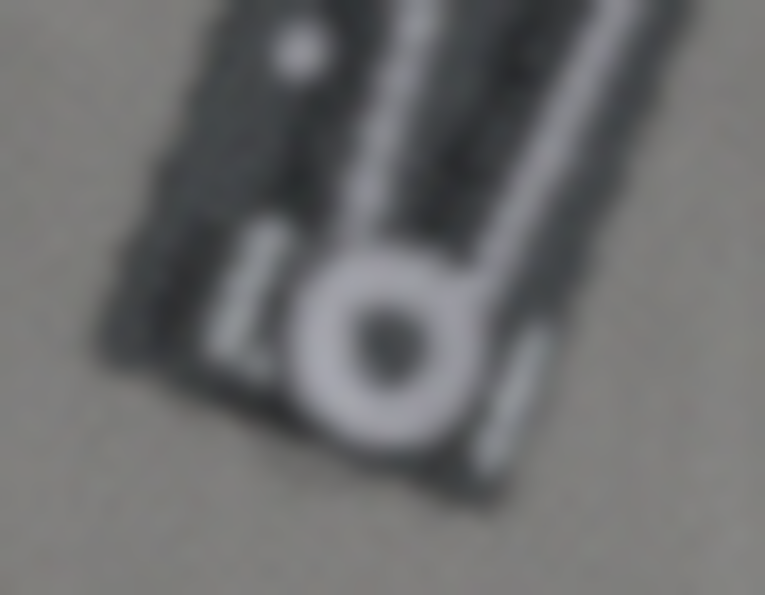

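```bash
python3 - <<'E'
from h import *
f=lambda x,y:(x/12+242-.46,y/12+96-.46)
c=[onz("top",f(*p),12)[:2] for p in((72,115),(658,60),(715,555))]
TL,TR,BR=c; print(np.round(c,1), np.linalg.norm(TL-TR),np.linalg.norm(TR-BR))
ang=lambda v:np.degrees(np.arctan2(v[1],v[0]))
print("yaw",ang(TL-TR)-90,ang(TR-BR))
b=[onz("top",f(*p),92)[:2] for p in((145,502),(697,460),(135,440),(690,398))]
print("bar yaw",ang(b[0]-b[1])-90,np.linalg.norm(b[0]-b[1]),np.round(b,1), ang(b[2]-b[3])-90)
# cursor line
q=[onz("top",f(*p),42)[:2] for p in((337,303),(454,290))];print("pins",np.round(q,1),ang(q[0]-q[1])-90,np.linalg.norm(q[0]-q[1]))
print("centre TL-BR",(TL+BR)/2)
L=onz("top",(364.6,140.9),45);R=onz("top",(382.5,148.45),45)
B=onz("top",(347.3,214.8),54)[:2];m=((L+R)/2)[:2]
print("bow",B,"yaw",ang(m-B),np.linalg.norm(m-B)); u=(m-B)/np.linalg.norm(m-B)
print("grip",B+100*u,m-90*u)
o=ctrl.get_obs();R=cv2.Rodrigues(o['orientation'])[0];print(R.round(3))
print(proj("top",o['ee_pos']))
E
```

```text
[[679.4 138.7]
 [690.7  12.7]
 [582.7   2.1]] 126.53910104933748 108.46695123153125
yaw 5.124725243859672 5.607960872886998
bar yaw 4.0700886246063135 109.61872013843664 [[580.4 121.4]
 [588.2  12. ]
 [592.9 123.3]
 [600.7  13.2]] 4.04992376446576
pins [[631.2  82.5]
 [633.8  58.1]] 6.105966056500236 24.51060599535803
centre TL-BR [631.05004021  70.39658618]
bow [ 395.63723439 -105.21096598] yaw -22.29028386142306 187.97954269787587
grip [ 488.16463966 -143.14089181] [ 486.29516294 -142.37453385]
[[-0.     0.312  0.95 ]
 [-0.001  0.95  -0.312]
 [-1.    -0.001 -0.   ]]
[ 34.17335952 308.24783699]
```

{"op": "move_arm", "data": {
  "rows": [
    [22, -55, 0, 0, -1],
    [44, -110, 0, 0, -1],
    [66, -165, 0, 0, -1],
    [88, -220, 0, 0, -1],
    [110, -275, 0, 0, -1],
    [132, -330, 0, 0, -1],
    [154, -385, 0, -0.02, -1],
    [176, -440, 0, -0.04, -1],
    [198, -495, 0, -0.06, -1],
    [220, -550, 0, -0.075, -1],
    [242, -605, 0, -0.075, -1],
    [264, -660, 0, -0.075, -1]
  ]
}}

```text
t: 1.6
ee_pos: [458.8, -68.6, 222.0]
orientation: [0.307, 1.549, -0.309]
ft_force: [1.5, 1.2, 0.5]
width: 87.7
```

{"op": "move_arm", "data": {
  "rows": [
    [14, -37, 0, 0, -1],
    [28, -74, 0, 0, -1],
    [28, -74, -40, 0, -1],
    [28, -74, -80, 0, -1],
    [28, -74, -120, 0, -1],
    [28, -74, -132, 0, -1],
    [28, -74, -132, 0, -1]
  ]
}}

```text
t: 2.48
ee_pos: [486.6, -142.5, 89.7]
orientation: [0.307, 1.55, -0.308]
ft_force: [0.8, -0.5, -0.4]
width: 87.5
```

```bash
python3 - <<'E'
from h import *
s=get_image("side");t=get_image("top"); cv2.imwrite("pics/s1.png",s);cv2.imwrite("pics/t1.png",t)
a=cv2.resize(s[110:210,180:320],(784,560),interpolation=cv2.INTER_CUBIC);cv2.imwrite("pics/s1c.png",a)
b=cv2.resize(t[120:240,300:420],(600,600),interpolation=cv2.INTER_CUBIC);cv2.imwrite("pics/t1c.png",b)
o=ctrl.get_obs();print(o['ee_pos'],cv2.Rodrigues(o['orientation'])[0].round(3))
E
```

```text
[ 487.72975284 -142.82668437   91.11323437] [[ 0.001  0.382  0.924]
 [-0.002  0.924 -0.382]
 [-1.    -0.001  0.002]]
```

View pics/s1c.png

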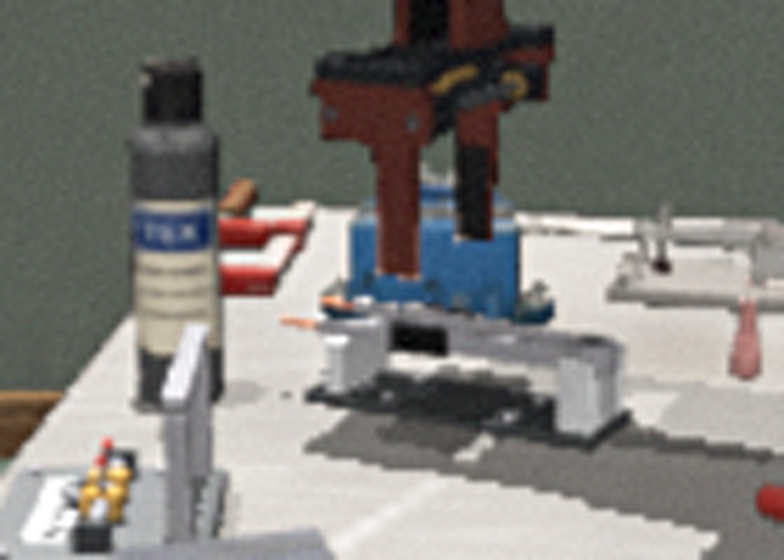

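View pics/t1c.png

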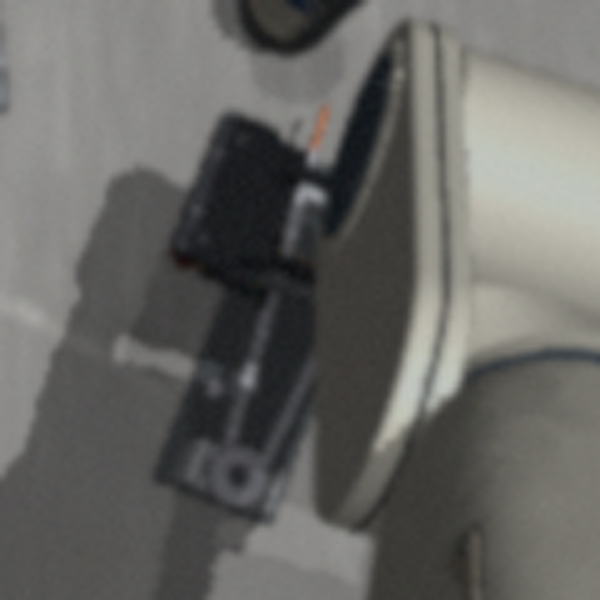

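```bash
python3 - <<'E'
from h import *
g=np.array([487,-142.7,45]);y=np.radians(67.5);l=np.array([np.cos(y),np.sin(y),0])
x=np.array([np.sin(y),-np.cos(y),0])
for k in(-18,0,18):
  p=proj("side",g+21.5*l+k*x); print(k,p,((p-[180,110])+.4)*5.6)
E
```

```text
-18 [259.20289545 171.16599019] [445.77621453 344.76954504]
0 [254.19075216 170.36074945] [417.70821208 340.26019694]
18 [249.24637496 169.56694159] [390.01969976 335.81487293]
```

{"op": "move_arm", "data": {
  "rows": [
    [0, 0, -20, 0, -1],
    [0, 0, -40, 0, -0.8],
    [0, 0, -55, 0, -0.5],
    [0, 0, -65, 0, -0.4],
    [0, 0, -65, 0, -0.2],
    [0, 0, -65, 0, 0],
    [0, 0, -65, 0, 0.1],
    [0, 0, -65, 0, 0.18],
    [0, 0, -65, 0, 0.18],
    [0, 0, -65, 0, 0.18]
  ]
}}

```text
t: 3.82
ee_pos: [488.2, -143.0, 26.5]
orientation: [0.306, 1.546, -0.309]
ft_force: [0.3, 0.1, 5.8]
width: 36.4
```

{"op": "move_arm", "data": {
  "rows": [
    [0, 0, 0, 0, 0.2],
    [0, 0, 8, 0, 0.2],
    [0, 0, 20, 0, 0.2],
    [0, 0, 35, 0, 0.2],
    [0, 0, 50, 0, 0.2],
    [0, 0, 50, 0, 0.2],
    [0, 0, 50, 0, 0.2]
  ]
}}

```text
t: 4.7
ee_pos: [488.1, -142.9, 76.6]
orientation: [0.306, 1.546, -0.309]
ft_force: [-0.5, 1.1, -0.5]
width: 35.2
```

```bash
python3 - <<'E'
from h import *
s=get_image("side"); cv2.imwrite("pics/s2.png",s)
a=cv2.resize(s[110:210,180:320],(784,560),interpolation=cv2.INTER_CUBIC);cv2.imwrite("pics/s2c.png",a)
o=ctrl.get_obs();print(o['ee_pos'],o['width'])
E
```

```text
[ 487.89539351 -142.87367203   76.34248604] 35.29433534767336
```

View pics/s2c.png

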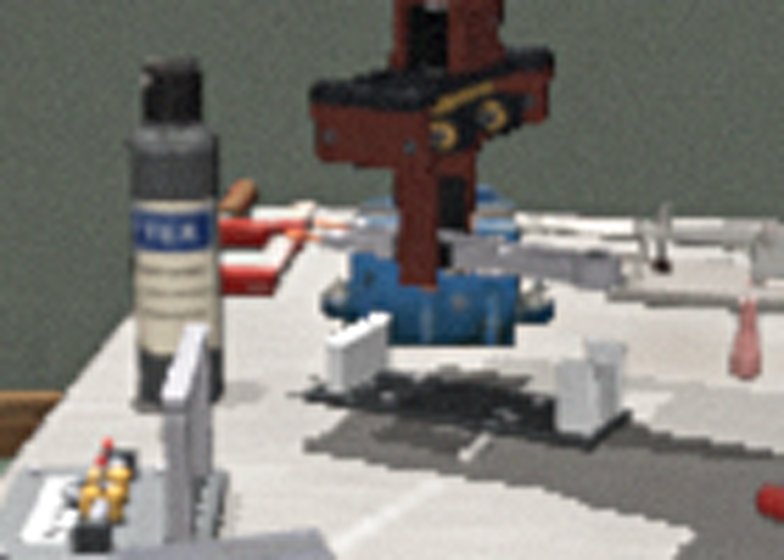

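{"op": "move_arm", "data": {
  "rows": [
    [-10, 20, 0, 0.03, 0.2],
    [-20, 50, 0, 0.1, 0.2],
    [-25, 85, 0, 0.18, 0.2],
    [-25, 120, 0, 0.27, 0.2],
    [-25, 150, 0, 0.36, 0.2],
    [-25, 175, -5, 0.43, 0.25],
    [-25, 192, -15, 0.483, 0.27],
    [-25, 198, -28, 0.483, 0.28],
    [-25, 198, -38, 0.483, 0.29],
    [-25, 198, -38, 0.483, 0.3],
    [-25, 198, -38, 0.483, 0.3]
  ]
}}

```text
t: 6.12
ee_pos: [462.9, 54.5, 38.2]
orientation: [-0.071, 1.568, 0.07]
ft_force: [-0.4, 0.2, -0.7]
width: 30.8
```

```bash
python3 - <<'E'
from h import *
s=get_image("side");t=get_image("top"); cv2.imwrite("pics/s3.png",s);cv2.imwrite("pics/t3.png",t)
a=cv2.resize(s[110:230,160:320],(800,600),interpolation=cv2.INTER_CUBIC);cv2.imwrite("pics/s3c.png",a)
b=cv2.resize(t[95:195,225:325],(600,600),interpolation=cv2.INTER_CUBIC);cv2.imwrite("pics/t3c.png",b)
o=ctrl.get_obs();print(o['ee_pos'],o['width'],cv2.Rodrigues(o['orientation'])[0].round(3))
E
```

```text
[463.16869664  54.69629823  38.58351377] 31.14026366968236 [[ 0.003 -0.09   0.996]
 [-0.001  0.996  0.09 ]
 [-1.    -0.001  0.003]]
```

View pics/s3c.png

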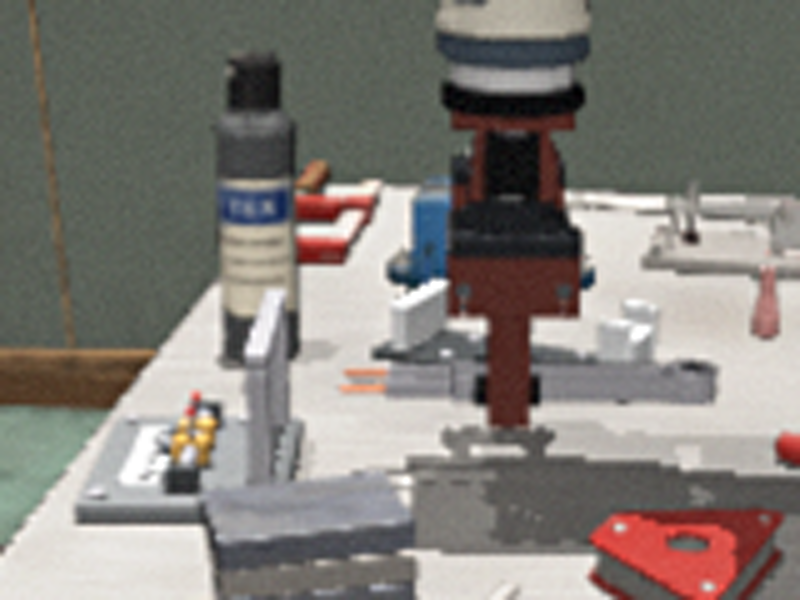

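View pics/t3c.png

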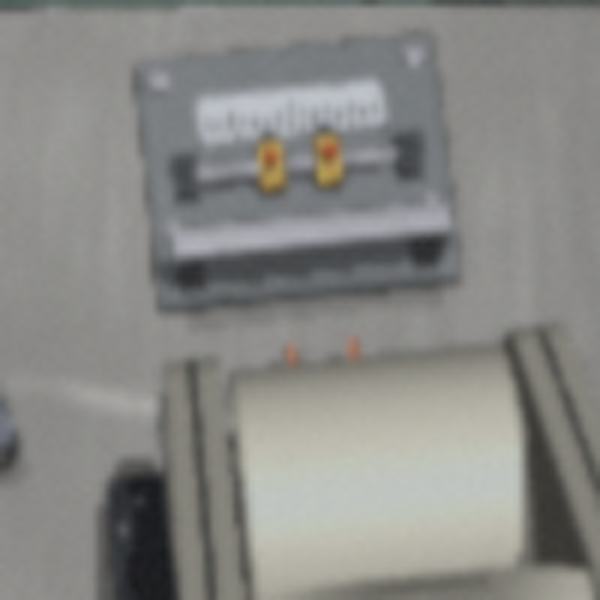

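```bash
python3 - <<'E'
from h import *
t=cv2.imread("pics/t3.png"); s=cv2.imread("pics/s3.png")
w=lambda a:a[...,2]-a[...,1]
print(w(t[148:160,268:290].astype(int)))
print(w(s[180:192,222:242].astype(int)))
wl=lambda a:a[...,2]-a[...,1]-8
def rr(a): return (a[...,2]-a[...,1])-0.8*np.clip(a[...,1]-a[...,0],0,None)-4
print(blobs(t,wl,(265,148,290,158)),blobs(t,rr,(265,115,285,126)))
print(t[116:126,266:284].tolist()[4])
E
```

```text
[[ 1  0  1  2  1  1  0  0  0  1  2  1  0 -1  1  0  1  1  0  1  0  1]
 [ 1  2  1  1  0  0  1  1  2  1  2  0  0  1  1  2  1  1  1  1  2  0]
 [ 1  2  1  0  1  2  0  1  1  2  1  1  1  1  3  8  4  1  1  2  1  1]
 [ 2  0  1  1  4  5  2  1  1  0  0  1  1  1 10 24 17  4  2  2  1  1]
 [ 2  2  2  2 10 22  8  2  1  1  0  0  1  1 13 38 27  7  0  0  1  2]
 [ 2  1  2  4 18 37 18  3  1  2  1  2  1  1 14 40 33  9  1  1  2  2]
 [ 1  1  2  3 17 38 21  3  1  0  0  2  1  1  8 25 23  7  2  2  1  1]
 [ 2  0  2  2 10 26 13  3  0  0  1  1  1  2  3  9 10  4  2  1  2  2]
 [ 1  2  1  1  4  9  5  2  1  1  1  1  3  2  2  2  2  3  1  1  1  2]
 [ 1  1  1  3  1  3  1  1  0  1  2  2  2  1  3  3  2  2  1  2  2  2]
 [ 3  1  2  1  3  1  3  1  1  2  3  2  1  2  0  2  3  2  2  2  3  2]
 [ 3  2  1  2  2  1  2  2  1  2  2  2  2  2  3  1  0  1  3  2  3  2]]
[[ 4  2  4  1  4  3  4  4  5  4  6  3  0 -4 -5 -4 -3  0 -4  0]
 [ 2  5  5  4  3  3  5  3  2  4  8  5  3 -4 -3  0 -3 -1 -3 -1]
 [ 3  6  6  4  4  6  2  2  6  1  3  5  1  4  6  3  1  4 -1  1]
 [ 6  4  3  2  4  3  6 19 22 23 22 23 24 23 26 11  1  0  4  4]
 [ 5  5  4  4  6  4
[... 283 characters left out ...]
 3  3 -1  1]
 [ 3  4  5  5  4  3  2  4  3  3  3  3  3  4  5  3  5  8  5  3]
 [ 3  5  6  6  7  4  3  4  1  4  4  5  3  2  2  2  3  7  1  4]
 [ 6  4  5  6  5  5  7  4  4  4  4  4  5  2  5  2  2  7  4  2]]
[(np.float64(283.33), np.float64(152.61), 14, 180), (np.float64(273.03), np.float64(153.62), 12, 143)] [(np.float64(269.57), np.float64(120.63), 4, 68), (np.float64(279.47), np.float64(119.6), 4, 112)]
[[124, 122, 119], [103, 118, 126], [86, 135, 161], [67, 112, 162], [70, 115, 170], [89, 135, 167], [112, 124, 132], [126, 124, 122], [134, 130, 127], [136, 132, 130], [128, 128, 130], [96, 115, 130], [67, 109, 142], [52, 83, 148], [60, 93, 154], [94, 123, 149], [130, 134, 137], [143, 137, 137]]
```

```bash
python3 - <<'E'
from h import *
pts={'tipL':((273.03,152.0),(227.5,187.2)),'tipR':((283.38,150.9),(228.3,183.95)),'pinL':((269.57,120.6),(197.6,191.8)),'pinR':((279.47,119.6),(198.75,188.6))}
P={}
for k,(a,b) in pts.items():
    p,e=tri(a,b); q=onz("top",a,57 if 't' in k else 42.5); print(k,p.round(1),round(e,2),q.round(2)); P[k]=q[:2]; 
for y in (4.5,5.2,6):
    r=np.radians(y);l=np.array([-np.sin(r),np.cos(r)]);x=np.array([np.cos(r),np.sin(r)])
    print(y,"L lat",(P['pinL']-P['tipL'])@l,"R lat",(P['pinR']-P['tipR'])@l,"fwd",(P['pinL']-P['tipL'])@x,(P['pinR']-P['tipR'])@x)
print(np.linalg.norm(P['tipL']-P['tipR']),np.linalg.norm(P['pinL']-P['pinR']))
print(np.degrees(np.arctan2(*(P['tipL']-P['tipR'])[::-1]))-90)
E
```

```text
tipL [550.4  74.9  56.8] 0.37 [550.18  74.9   57.  ]
tipR [552.5  49.5  57.1] 0.4 [552.75  49.57  57.  ]
pinL [631.2  82.6  43.3] 0.3 [631.54  82.61  42.5 ]
pinR [633.7  57.9  43.4] 0.02 [633.93  57.88  42.5 ]
4.5 L lat 1.305180382843452 R lat 1.9187785493307716 fwd 81.71550220145609 81.58774600842426
5.2 L lat 0.30676461814047684 R lat 0.9218777891052641 fwd 81.72534913560781 81.60509880637653
6 L lat -0.8343293469555517 R lat -0.21759717797392675 fwd 81.721665979156 81.61001569246669
25.465371999993412 24.849321903343032
5.786257430093812
```

{"op": "move_arm", "data": {
  "rows": [
    [8, 0.8, 0, 0, 0.305],
    [20, 2, 0, 0, 0.307],
    [32, 3.2, 0, 0, 0.307],
    [44, 4.4, 0, 0, 0.307],
    [55, 5.4, 0, 0, 0.307],
    [65, 6.4, 0, 0, 0.307],
    [73, 7.2, 0, 0, 0.307],
    [79, 7.8, 0, 0, 0.307],
    [81.3, 8, 0, 0, 0.307],
    [81.3, 8, 0, 0, 0.307],
    [81.3, 8, 0, 0, 0.307]
  ]
}}

```text
t: 7.6
ee_pos: [544.1, 62.7, 38.5]
orientation: [-0.071, 1.567, 0.07]
ft_force: [-0.0, 0.9, -0.5]
width: 30.8
```

```bash
python3 - <<'E'
from h import *
s=get_image("side");t=get_image("top"); cv2.imwrite("pics/s4.png",s);cv2.imwrite("pics/t4.png",t)
a=cv2.resize(s[150:225,160:260],(800,600),interpolation=cv2.INTER_CUBIC);cv2.imwrite("pics/s4c.png",a)
b=cv2.resize(t[95:155,235:315],(800,600),interpolation=cv2.INTER_CUBIC);cv2.imwrite("pics/t4c.png",b)
o=ctrl.get_obs();print(o['t'],o['ee_pos'],o['width'],o['ft_force'],cv2.Rodrigues(o['orientation'])[0].round(3))
w=lambda a:a[...,2]-a[...,1]
print(w(t[112:128,264:286].astype(int)))
print(w(s[178:196,190:216].astype(int)))
E
```

```text
7.7 [544.2050351   62.68629861  38.57272468] 30.510794989333508 [-0.56531547  0.34436856 -0.27931989] [[ 0.003 -0.09   0.996]
 [-0.001  0.996  0.09 ]
 [-1.    -0.001  0.003]]
[[ 0  0  2  2  2  1  1  2  3  2  2  2  2  1  1  2  2  2  2  2  2  2]
 [ 2  2  2  2  2  1  2  1  2  1  4  3  2  2  1  2  2  2  3  2  2  0]
 [ 1  2  1  2  2  2  3  3  2  3  1  3  1  3  3  2  1  3  3  2  2  2]
 [ 2  2  3  3  2  4  3  2  3  2  3  2  2  2  3  2  1  3  2  2  3  3]
 [ 2  2  2  2  2  2  2  1  2  1  2  1  2  3  3  4  2  2  2  3  2  2]
 [ 2  2  3  2  2  2  2  3  1  2  3  2  2  2  2  2  2  2  1  2  2  1]
 [ 2  2  2  2  2  2  2  1  3  3  1  2  1  2  2  2  1  1  3  2  3  3]
 [ 2  2  2  3  3  2  2  1  3  2  3  3  2  2  1  2  2  2  3  3  2  3]
 [ 2  3  2  2  2  2  3  4  3  4  3  3  2  2  2  1  2  2  2  2  3  3]
 [ 3  2  2  2  3  3  2  2  3  2  1  2  2  2  3  1  2  2  3  3  2  1]
 [ 2  2  2  2  3  3  3  2  2  1  3  1  1  2  2  2  3  1  1  1  1  0]
 [ 2  0  1  1  2  2  2  1  1  0  1  1  0  0  0  1  0 -2  0  0 -1 -2]
 [ 0  0  0  0  0  0  0 -1 -1  0 -1 -2 -1  0  0 -2 -1 -2 -1 -3 -1 -2]
 [ 0 -1 -2 -1 -1 -2 -2 -2 -3
[... 1442 characters left out ...]
 2   1   5
    5   1   0  -2   3   0   2   1]
 [  6   5   5   7   6   5   0   0  26  38   4  -2  -1   1   3   4   4   4
    6   6   0   3   1   0   3   2]
 [  4   6   5   6   6   1   1  33  53  14  -4  -2  -3  -1   2   5   6   3
    4   2   4   1   1   4   2   1]
 [  6   7   7   7   3   1  19  87 106  22  -1   4  -2  -4   1   5   3   4
    3   3   1   5   0  -1  -1   4]
 [  2   1   2   2  -3  -2  21  40  40  16  19  24  21   3   0   2   1   3
    5   1   2   1   2   4   1   4]
 [ -4  -2  -4  -3  -6   8  29  35  20  24  30  38  29   9  -1   0  -1  -1
   -1   3   3   2  -1   2   2   1]
 [ -1  -1  -2  -3  -5  14  36  29  22  29  35  40  36   9  -1  -5  -3  -3
   -1   1   2   0   4   2   0   0]]
```

View pics/s4c.png

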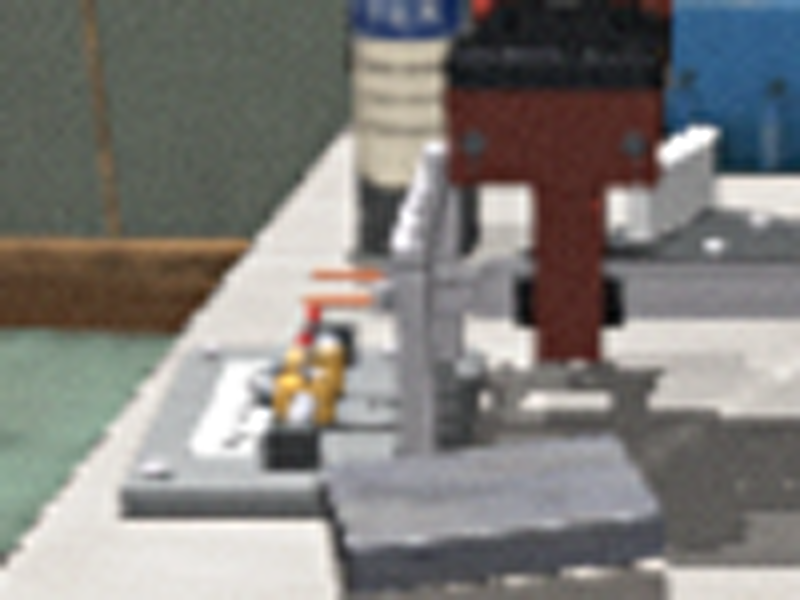

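View pics/t4c.png

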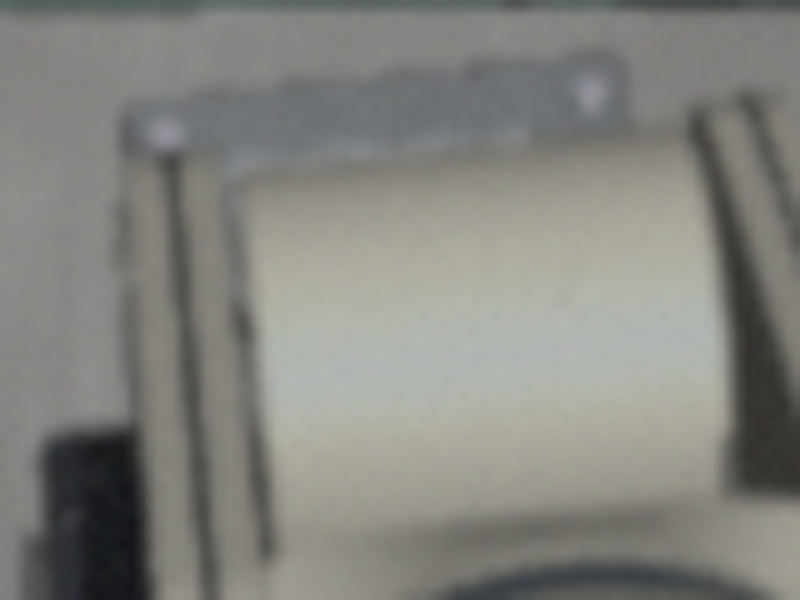

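```bash
python3 - <<'E'
from h import *
for k,uv,z in(('tipL',(197.65,187.1),57),('tipR',(198.7,183.95),57),('pinL',(197.6,191.8),43.3),('pinR',(198.75,188.6),43.4)): print(k,onz("side",uv,z).round(1))
E
```

```text
tipL [630.1  83.1  57. ]
tipR [633.2  57.9  57. ]
pinL [631.1  82.6  43.3]
pinR [633.7  58.   43.4]
```

{"op": "move_arm", "data": {
  "rows": [
    [0, 0, 0, 0, 0.307],
    [0, 0, 0, 0, 0.307],
    [0, 0, 0, 0, 0.307],
    [0, 0, 0, 0, 0.307]
  ]
}}

```text
t: 8.2
ee_pos: [544.2, 62.7, 38.6]
orientation: [-0.071, 1.567, 0.07]
ft_force: [-0.0, -0.4, -0.8]
width: 30.7
```

```bash
python3 - <<'E'
from h import *
o=ctrl.get_obs();print(o['t'],o['ee_pos'],o['width'],abs(o['qvel']).max())
print(ctrl.close_job())
E
```

```text
8.2 [544.1891049   62.67242638  38.59520185] 30.716480222145698 0.0016083309768691267
the job is handed in; nothing more can be done
None
```

I lifted the tweezers off the rest, lined them up with the grey gauge, and slid the tips in under the bridge. I squeezed them to about 30.7 mm over the grip plates, which puts the tips about 25 mm apart, and handed the job in at 8.2 s. The close-job call gives no verdict, so I don't know the result.

- **Before sliding in:** both cameras agreed to within 0.5 mm on tip and pin positions. The top view put the pins 24.8 mm apart.
- **At the end, side view:** each tip was within about 1 mm of its pin along the gauge and about 0.5 mm across it. Tip height was measured at about 57 mm before sliding in, about 12 mm above the pin tops, and the tool height did not change after that.
- **At the end, arm readings:** the arm was still, and the wrist force had stayed within about 1 N during the slide in and at the end. The pins had not visibly moved.
- **Not confirmed:** the arm blocked the top camera at the final pose. The final sideways position therefore rests on the side view and on the measured tool shift, which came within 0.3 mm of the shift I had worked out.

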